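Open the suction damper fully and start the dust extractor

TASK

Get the bench dust extractor running for polishing: push the red-tabbed damper lever on the suction duct round from shut, past the half-open click, until it rests against the fully-open stop, and only then press the green start button right in and let it go. Just push and press: do not grip the lever, do not press the red stop button, and leave the other things lying about where they are.

Things in the scene. Friction and masses are not known exactly. Their poses are not given: they have to be found in the camera images.
- extractor: bench dust extractor, one rigid fixed unit. Origin on the bench straight below the lever's pivot, z up. Round duct (75 mm across, bands 90; axis 100 mm up) along its y, bell mouth (144 mm across) ending 280 mm to -y. Green cabinet: x -120..140, y 125..385, top 200 mm up; on it a grey starter box x -107..-43, y 157..293, top 222 mm. Brass quadrant plate under the lever, top 154 mm up
- spindle (a point): point on the damper lever's upright pivot axis, 160 mm above the bench (level with the top of the lever's bar). The lever is a flat steel bar 16 mm wide that ends 115 mm from the pivot; on it, 66 mm from the pivot, a brass plunger 14 mm across reaches 173 mm above the bench
- damper (a joint): lever angle, rad, growing anticlockwise from above: 0 shut (starts here; lever points to the unit's -x), 0.785 half open (click), 1.571 open against its stop (points to the unit's -y, along the duct). A spring plunger holds it at each; humps near 0.39 and 1.18 take up to 8 N at the tab. Well past a hump it runs on to the next click by itself; released short of it, it falls back
- tab_push (a point): centre of the red tab's trailing face, the one to push (it faces the unit's +y when shut, -x when open). The upright tab is 30 mm wide (85 to 115 mm from the pivot), 16 mm thick in the direction of travel, and stands 160 to 200 mm above the bench; this point is 100 mm out and 180 mm up, 8 mm behind the lever's centre line. Push along the arc about the pivot
- start (a joint): travel of the green start button in m: 0 out, 0.006 fully in; springs back; 1.5 N to begin, 5 N fully in. Pressed straight down
- start_top (a point): centre of the top of the green start button (28 mm across), 240 mm above the bench, 6 mm above its black collar (44 mm across)
- stop (a joint): travel of the red stop button in m, 0 out, 0.006 in; not to be pressed
- stop_top (a point): centre of the top of the red stop button (28 mm across), beside the start button, 64 mm further along the unit's +y
- files_cup: bystander: yellow cup, 64 mm across and 90 mm high, with four needle files standing in it up to 155 mm. Origin at its underside. Leave it alone
- rouge: bystander: dark red bar of polishing compound, 50 x 100 x 35 mm, lying on the cabinet's top behind the starter box. Origin at its underside. Leave it alone
- tin: bystander: round steel tin with a lid, 60 mm across, 36 mm high, on the cabinet's top behind the starter box. Origin at its underside. Leave it alone
- jar: bystander: amber glass jar with a black lid, 50 mm across, 65 mm high, on the bench in front of the duct. Origin at its underside. Leave it alone
- pliers: bystander: blue-handled pliers, about 130 mm long, 16 mm high, lying on the bench in front of the duct. Origin at its underside. Leave it alone
- saw: bystander: jeweller's saw frame with a dark wooden handle, about 230 x 95 mm, up to 26 mm high, lying on the bench. Origin at its underside. Leave it alone
- ring_clamp: bystander: wooden ring clamp, 110 x 24 x 20 mm, lying on the bench behind the duct. Origin at its underside. Leave it alone

How it is judged:
By the outcome, as a careful person would: the job done as asked, in the order asked, and still so for the second after the job is handed in, with the robot touching nothing.
It also fails if it takes over 51 s, if anything falls off the work surface, if the arm or the gripper's body presses on something with over 40 N, if the wrist force passes 120 N, or if a joint passes its speed limit or range.

ROBOT

A 6-joint arm with a two-finger parallel gripper is mounted at the origin on the work surface. World frame = base frame: x ahead of the robot, y to its left, z up, the work surface at z = 0. Lengths are in m, angles in rad, forces in N, time in s.
With the tool pointing down it reaches from about 0.25 to 0.775 m from the base axis. Payload 4 kg.
Tool frame: the origin (TCP) lies at the very end of the fingers, on their centre line; the grasp point (between the pads) lies 19 mm behind it; z points along the fingers, y is the line along which they close (so a half turn about z gives the same grasp; the last joint's range is limited). The gripper opens to 94 mm and grips with 3 to 60 N. Pads are 16 mm wide; open, the fingers measure 119 mm over their backs; the gripper's body (75 mm by 177 mm) begins 78 mm behind the grasp point.
Start: joints at [-1.306, 0.087, 1.371, -0, 1.684, -0.103], TCP at [0.198, -0.513, 0.206] pointing down, gripper open.
Joint ranges: [-3.1, 3.1], [-0.76, 2.03], [0.27, 2.55], [-1.08, 4.22], [0.17, 2.65], [-2.57, 2.57]. Speed limits (rad/s): [2.79, 2.79, 3.14, 3.14, 3.14, 3.14].

INTERFACE

Orientations are given as [roll, pitch, yaw] about the fixed x, y, z axes, in that order (R = Rz(yaw) Ry(pitch) Rx(roll)).
In Python, from bench import robot gives the robot as it stands. The module is installed in compiled form; this text tells all that it offers.
- The arm moves only by the tool move_arm, never from a script. Its argument "deltas" is one flat list of numbers, 7 for each row, row after row: the turn, a rotation vector about the tool's x, y, z in rad, then the shift along the tool's x, y, z in cm, then the closure, from -1 (fully open) to 1 (shut). A call has 1 to 8 rows; each row is the pose to reach, as a shift and turn from the pose commanded when the call began, along the tool's axes at that moment; what a row does not reach only later rows make up. A row lasts 1/10 s, in which the tool goes at most 50 mm and 8.59 degrees, less where a joint would pass 70% of its speed; a pose out of reach is approached as far as the arm can. A call with a gripper value outside its range is refused whole. The fingers move at their own pace and stop on an object; the grip force is fixed at half the most. Time passes only in rows, so rows that repeat a pose let the fingers close. It gives the time, the measured TCP pose, the force, the opening and the grip force at its end, in the units of the state.
- robot.get_obs(): the state, without advancing time (a new reading comes with each control period).
- robot.snapshot(name): name is "scene" or "top" or "wrist"; returns a dict with "image" (400x640x3 uint8, red, green, blue), "depth" (400x640 float32, m along the optical axis (not along the pixel's ray), 0 where there is no reading), "fov_y" (degrees; the focal length in pixels is half the picture's height over the tangent of half this angle, whatever the lens; pixels are square), "cx", "cy" (the principal point, pixels), "origin" and "orientation" of the camera in the world; the wrist camera has in their place "T_tool_cam" (4x4, takes a point from camera to tool coordinates, whose origin is the TCP and whose axes are the flange's). Camera axes: x right, y up, looking along -z (the intrinsics and any distortion apply to the point x, -y, -z); pixel columns grow to the right and rows downward; lengths in m; the calibration is good to about 2 mm. The wrist camera is an equidistant fisheye: a pixel r from the principal point sees the ray r / f radians off the axis. A picture is of the moment at which its call begins: read the wrist's pose just before it.
- robot.close_job(): hands the job in; it is judged then, once.
The state is a dict: "time": time; "joint_positions": joint angles; "qvel": joint speeds; "joint_torque": joint torques, N m; "tool_pos": TCP position; "ee_rot": TCP orientation; "wrist_force": force on the tool from outside, world axes, zero at the start; "wrist_torque": the same for the moment, N m; "width": finger opening in m; "finger_force": force on a finger pad.
Only numpy, scipy, OpenCV 4.12 (cv2) and the standard library are available. Lean on these libraries where they do the work, as an engineer would, in place of code of your own. Each camera call takes 0.05 s, during which the arm holds its last target. There are 200 camera calls.

## Working session

There is one attempt and no reset: what is moved stays moved. The work goes in short steps, Python scripts to look and compute and a tool call to move; the robot and the scene stay as the last step left them, time stands still between calls to the robot, and variables do not carry over. Pictures are saved under pics/ and viewed, at most 10 in all, crops included, and the job is handed in when it is done.

Besides the shell and the picture viewer there is one more tool, called as name(argument=value, ...) on one line, values as JSON. move_arm: Moves the arm, as the interface text tells. Its arguments: {"type":"object","properties":{"deltas":{"type":"array","items":{"type":"number"}}},"required":["deltas"]}

```bash
mkdir -p pics; cat > h.py <<'E'
import numpy as np, cv2
from bench import robot
def snap(name,fn=None):
    s=robot.snapshot(name)
    if fn: cv2.imwrite(f'pics/{fn}.png',s['image'][:,:,::-1])
    np.savez(f'{name}.npz',**{k:np.asarray(v) for k,v in s.items()})
    return s
E
python3 - <<'E'
from h import *
for n in('scene','top'):
    s=snap(n,n+'1'); print(n,s['fov_y'],s['cx'],s['cy'],s['origin'],s['orientation'],[k for k in s])
o=robot.get_obs(); print(o)
im=np.hstack([cv2.imread('pics/scene1.png'),]);
E
```

```text
scene 44.66588689239746 320.112766133515 196.5019788997379 [ 1.42788772 -0.14030212  0.9796602 ] [ 0.82474019 -0.01168019  1.44381287] ['image', 'depth', 'fov_y', 'cx', 'cy', 'origin', 'orientation']
top 49.31603003965208 320.2198078562994 198.381567041026 [ 0.33592684 -0.03213754  1.24002114] [ 0.18690146  0.01385454 -1.59565032] ['image', 'depth', 'fov_y', 'cx', 'cy', 'origin', 'orientation']
{'time': 0.1, 'joint_positions': array([-1.30613012e+00,  8.78974603e-02,  1.37207950e+00,  1.20206105e-06,
        1.68360284e+00, -1.03094179e-01]), 'qvel': array([ 1.69710858e-04, -2.37986251e-03, -2.37232892e-03, -9.52337443e-05,
       -1.16770345e-03,  6.02223355e-04]), 'joint_torque': array([ 1.97215682e-03, -3.41254056e+01, -3.03300977e+01,  7.21287285e-02,
        3.04567243e-02, -9.92369451e-05]), 'tool_pos': array([ 0.19761028, -0.51275097,  0.20442426]), 'ee_rot': array([-3.13961618e+00, -2.05688869e-04,  3.67760321e-01]), 'wrist_force': array([0.55628508, 0.03436335, 0.10047228]), 'wrist_torque': array([0.02650009, 0.01495495, 0.02515521]), 'finger_force': 0.0, 'width': 0.09425370606148839}
```

View pics/top1.png

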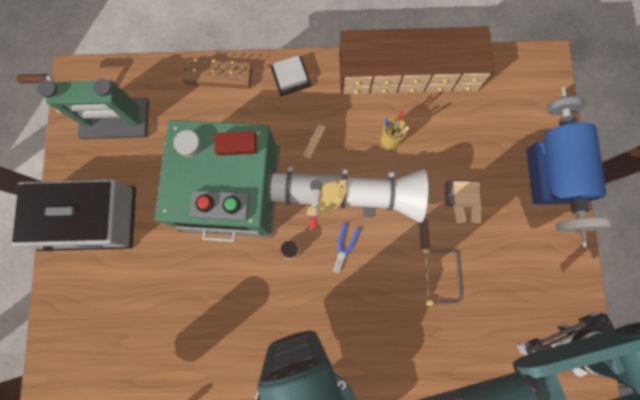

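View pics/scene1.png

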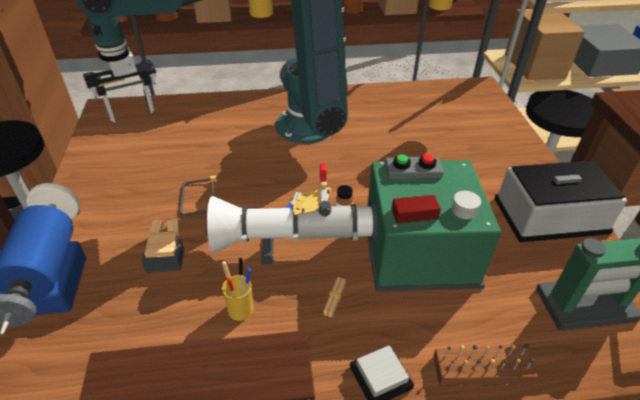

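The top view shows the lever's red tab at about (313,222), pointing to the robot, with start green at (231,204) and stop red at (204,203). The jar is at (289,249) and the pliers at (346,248). The scene view agrees: tab at (323,170), green at (402,160), red at (428,160).

```bash
cat >> h.py <<'E'
from scipy.spatial.transform import Rotation as Ro
def load(n): return dict(np.load(f'{n}.npz'))
def ray(s,u,v):
    f=200/np.tan(np.radians(float(s['fov_y']))/2)
    d=np.array([(u-s['cx'])/f,-(v-s['cy'])/f,-1.])
    return s['origin'],Ro.from_euler('xyz',s['orientation']).as_matrix()@d
def onz(s,u,v,z):
    o,d=ray(s,u,v); return o+d*(z-o[2])/d[2]
def blobs(s,kind,box,amin=15):
    hsv=cv2.cvtColor(s['image'],cv2.COLOR_RGB2HSV); h,S,V=hsv[...,0].astype(int),hsv[...,1],hsv[...,2]
    m={'red':((h<8)|(h>172))&(S>150)&(V>90),'green':(h>45)&(h<80)&(S>140)&(V>110)}[kind].astype(np.uint8)
    x0,y0,x1,y1=box; k=np.zeros_like(m); k[y0:y1,x0:x1]=1; m*=k
    n,l,st,c=cv2.connectedComponentsWithStats(m)
    return [(c[i],st[i]) for i in range(1,n) if st[i][4]>=amin]
E
python3 - <<'E'
from h import *
B={'top':dict(tab=('red',(295,205,330,235)),start=('green',(215,190,245,218)),stop=('red',(190,190,218,216))),
'scene':dict(tab=('red',(312,155,335,185)),start=('green',(390,145,413,170)),stop=('red',(416,145,440,170)))}
Z=dict(tab=.2,start=.24,stop=.24)
for n in B:
    s=load(n)
    for k,(c,b) in B[n].items():
        for ce,st in blobs(s,c,b):
            u,v=ce; o,d=ray(s,u,v); dep=float(s['depth'][int(v+.5),int(u+.5)])
            print(n,k,ce.round(1),st,'plane',onz(s,u,v,Z[k]).round(4),'depth',(o+d*dep).round(4))
s=load('top')
for nm,u,v,z in [('bandL',285,187,.145),('bandR',397,190,.145),('jar',289,249,.065)]: print(nm,onz(s,u,v,z).round(3))
im=s['image'][150:270,180:380,::-1]; im2=load('scene')['image'][130:250,280:480,::-1]
cv2.imwrite('pics/crop.png',np.vstack([cv2.resize(i,(500,300),interpolation=cv2.INTER_CUBIC) for i in(im,im2)]))
E
```

```text
top tab [312.4 222.7] [309 217   7  13  72] plane [ 0.4738 -0.0024  0.2   ] depth [ 0.4738 -0.0024  0.2005]
top stop [202.9 202.2] [197 196  13  13 124] plane [0.5238 0.2519 0.24  ] depth [0.5232 0.2509 0.2434]
scene tab [322.8 171.3] [320 163   7  18 120] plane [ 0.501  -0.0059  0.2   ] depth [ 0.491  -0.0044  0.1915]
scene start [402.  158.5] [397 155  11   8  64] plane [0.5218 0.1866 0.24  ] depth [0.5235 0.186  0.2414]
scene stop [427.7 158.2] [422 154  12  10 101] plane [0.5278 0.2498 0.24  ] depth [0.5327 0.2477 0.2441]
bandL [0.576 0.068 0.145]
bandR [ 0.56  -0.219  0.145]
jar [0.422 0.066 0.065]
```

View pics/crop.png

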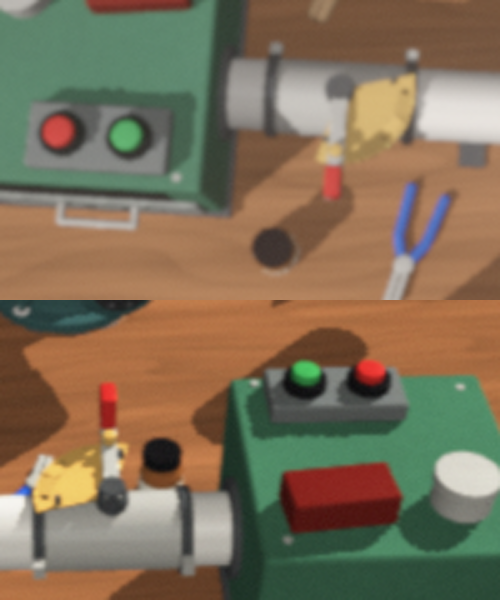

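The enlarged crops (top view above, scene view below) show the black pivot knob at top-image (316,185) and scene (325,208). The lever bar runs from there to the red tab, with the jar and pliers clear of the tab's path at bench height.

```bash
python3 - <<'E'
from h import *
t,s=load('top'),load('scene')
def tri(a,b):
    (o1,d1),(o2,d2)=ray(t,*a),ray(s,*b); d1/=np.linalg.norm(d1); d2/=np.linalg.norm(d2)
    k=np.linalg.lstsq(np.c_[d1,-d2],o2-o1,rcond=None)[0]; p,q=o1+k[0]*d1,o2+k[1]*d2
    return ((p+q)/2).round(4),round(np.linalg.norm(p-q)*1e3,1)
print('knob',tri((316,185),(324.8,208)),onz(t,316,185,.175))
print('tabtop',onz(t,312.4,222,.2),onz(s,322.9,164,.2))
hsv=cv2.cvtColor(t['image'],cv2.COLOR_RGB2HSV); 
for n,i,b in(('top',t,(220,194,243,215)),('scene',s,(395,150,410,166))):
    h=cv2.cvtColor(i['image'],cv2.COLOR_RGB2HSV)[b[1]:b[3],b[0]:b[2]].astype(int)
    m=(h[...,0]>45)&(h[...,0]<80)&(h[...,2]>(125 if n=='top' else 110))&(h[...,1]>120); y,x=np.nonzero(m)
    print(n,m.sum(),h[len(h)//2,len(h[0])//2]); 
    if len(x): print(x.mean()+b[0],y.mean()+b[1],onz(i,x.mean()+b[0],y.mean()+b[1],.24))
# duct edges in depth (top): centre row per column
f=200/np.tan(np.radians(float(t['fov_y']))/2)
for u in (300,355,375):
    v=np.arange(150,240); P=np.array([ray(t,u,vv)[0]+ray(t,u,vv)[1]*t['depth'][vv,u] for vv in v]); k=P[:,2]>.115
    if k.any(): print(u,P[k][:,:].mean(0).round(4),P[k][[0,-1]].round(3).tolist(),P[:,2].max())
E
```

```text
knob (array([ 0.5783, -0.0113,  0.1473]), np.float64(1.8)) [ 0.57202262 -0.01267935  0.175     ]
tabtop [ 0.47562983 -0.00237666  0.2       ] [ 0.472215   -0.00196267  0.2       ]
top 0 [ 65 114 175]
scene 76 [ 66 156 194]
401.9605263157895 157.94736842105263 [0.51964923 0.18702939 0.24      ]
300 [0.5758 0.0298 0.1334] [[0.615, 0.03, 0.123], [0.543, 0.031, 0.119]] 0.14267562944216627
355 [ 0.5655 -0.1128  0.1318] [[0.6, -0.115, 0.12], [0.536, -0.112, 0.119]] 0.1418890813737228
375 [ 0.5603 -0.1645  0.1312] [[0.596, -0.168, 0.118], [0.529, -0.164, 0.121]] 0.13817976360153494
```

move_arm(deltas=[0,0,-0.14,0,0,-4,1,0,0,-0.28,0,0,-8,1,0,0,-0.42,0,0,-8,1,0,0,-0.56,0,0,-8,1,0,0,-0.7,0,0,-8,1,0,0,-0.84,0,0,-8,1,0,0,-1.0,0,0,-8,1,0,0,-1.14,0,0,-8,1])

```text
time: 0.9
tool_pos: [0.1977, -0.513, 0.2848]
ee_rot: [-3.141, -0.001, 1.514]
wrist_force: [-0.0, 0.5, -0.3]
width: 0.0334
finger_force: 0.0
```

move_arm(deltas=[0,0,0,4,1.7,0,1,0,0,0,8.5,3.5,0,1,0,0,0,13,5.4,0,1,0,0,0,17.5,7.4,0,1,0,0,0,22,9.4,0,1,0,0,0,26.5,11.4,0,1,0,0,0,31,13.4,0,1,0,0,0,35,15.2,0,1])

```text
time: 1.7
tool_pos: [0.3718, -0.1713, 0.2852]
ee_rot: [3.141, -0.0, 1.508]
wrist_force: [0.4, -1.2, 0.4]
width: 0.0003
finger_force: 0.0
```

move_arm(deltas=[0,0,0.02,4.4,1.9,0,1,0,0,0.02,8.8,3.8,0,1,0,0,0.02,13.2,5.7,0,1,0,0,0.02,17.6,7.6,0,1,0,0,0.02,20.5,9.0,0,1,0,0,0.02,22,9.5,0,1,0,0,0.02,22,9.5,0,1,0,0,0.02,22,9.5,0,1])

```text
time: 2.5
tool_pos: [0.4798, 0.0399, 0.285]
ee_rot: [-3.14, 0.001, 1.488]
wrist_force: [-0.1, 0.1, -0.1]
width: 0.0005
finger_force: 0.0
```

```bash
python3 - <<'E'
from h import *
o=robot.get_obs(); s=snap('wrist','w1'); np.savez('wp.npz',p=o['tool_pos'],r=o['ee_rot'])
print(o['tool_pos'],o['ee_rot'],s['fov_y'],s['cx'],s['cy'],s['T_tool_cam'].round(4).tolist())
E
```

```text
[0.47983276 0.03986854 0.28496221] [-3.14038259e+00  7.41811883e-04  1.48827635e+00] 65.70646984690485 317.70002338109805 196.53127653559216 [[0.0008, 0.9737, 0.2277, 0.0659], [1.0, -0.0008, -0.0003, -0.0002], [-0.0001, 0.2277, -0.9737, -0.1788], [0.0, 0.0, 0.0, 1.0]]
```

View pics/w1.png

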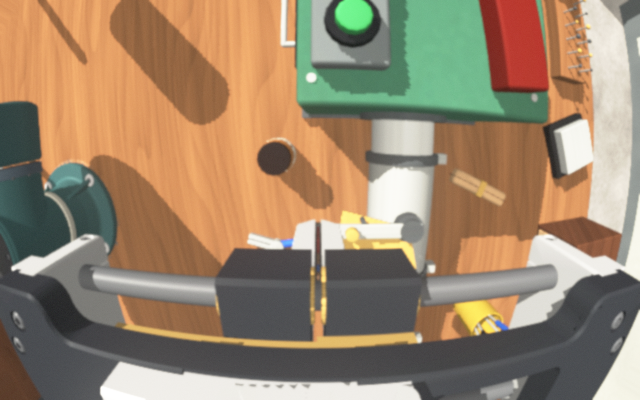

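The wrist view shows the green button at about (353,16), the pivot knob at (408,230), and the lever running left from it to the fingers, which hide the tab.

```bash
cat >> h.py <<'E'
def wonz(s,p,r,u,v,z):
    f=200/np.tan(np.radians(float(s['fov_y']))/2); x,y=u-float(s['cx']),v-float(s['cy']); R=np.hypot(x,y); a=R/f
    d=np.array([np.sin(a)*x/R,-np.sin(a)*y/R,-np.cos(a)]); T=s['T_tool_cam']; M=Ro.from_euler('xyz',r).as_matrix()
    o=p+M@T[:3,3]; d=M@T[:3,:3]@d; return o+d*(z-o[2])/d[2]
E
python3 - <<'E'
from h import *
s=load('wrist'); w=load('wp'); p,r=w['p'],w['r']
b=blobs(s,'green',(320,0,385,60),50); print(b)
for c,_ in b: print('start',wonz(s,p,r,*c,.24))
for z in(.16,.17,.18): print('knob',wonz(s,p,r,408,230,z))
a,bb=wonz(s,p,r,370,230,.16),wonz(s,p,r,400,231,.16); print('lever',a,bb)
E
```

```text
[(array([359.08918919,  18.24864865]), array([336,   0,  37,  32, 370], dtype=int32))]
start [0.52178728 0.18419696 0.24      ]
knob [ 0.57231964 -0.00981586  0.16      ]
knob [ 0.56945372 -0.00601464  0.17      ]
knob [ 0.56658779 -0.00221343  0.18      ]
lever [ 0.53080551 -0.00570418  0.16      ] [ 0.5633656  -0.01003281  0.16      ]
```

move_arm(deltas=[0,0,0,0.3,-0.4,3,1,0,0,0,0.3,-0.4,6.5,1,0,0,0,0.3,-0.4,9.5,1,0,0,0,0.3,-0.4,11.3,1,0,0,0,0.3,-0.4,11.3,1,0,0,0,-1,-0.4,11.3,1,0,0,0,-1.8,-0.4,11.3,1,0,0,0,-1.8,-0.4,11.3,1])

```text
time: 3.35
tool_pos: [0.4755, 0.0208, 0.1743]
ee_rot: [3.138, 0.001, 1.485]
wrist_force: [0.1, -1.0, 0.3]
width: 0.0004
finger_force: 0.0
```

```bash
python3 - <<'E'
from h import *
o=robot.get_obs(); print(o['tool_pos'],o['ee_rot'],o['wrist_force'])
p,r=o['tool_pos'],o['ee_rot']; M=Ro.from_euler('xyz',r).as_matrix()
piv=np.array([.572,-.010]); psi=-.078
# arc: finger centre 100 mm out, h=16 mm behind centre line
for th in np.radians(np.arange(0,96,8)):
    a=psi+th; C=np.array([[np.cos(a),-np.sin(a)],[np.sin(a),np.cos(a)]])
    q=np.r_[piv+C@np.array([-.1,.016]),p[2]]
    print(np.degrees(th).round(),'turn z',(-(a+np.pi/2-r[2])).round(3),'shift cm',(M.T@(q-p)*100).round(2))
E
```

```text
[0.47553638 0.02075918 0.17433613] [3.13813238e+00 5.20861381e-04 1.48525159e+00] [ 0.14934298 -1.00277467  0.30960359]
0.0 turn z -0.008 shift cm [-0.72 -0.14 -0.  ]
8.0 turn z -0.147 shift cm [-2.12 -0.25  0.  ]
16.0 turn z -0.287 shift cm [-3.53 -0.17  0.  ]
24.0 turn z -0.426 shift cm [-4.92  0.11  0.  ]
32.0 turn z -0.566 shift cm [-6.25  0.58  0.01]
40.0 turn z -0.706 shift cm [-7.51  1.22  0.01]
48.0 turn z -0.845 shift cm [-8.66  2.04  0.01]
56.0 turn z -0.985 shift cm [-9.69  3.01  0.02]
64.0 turn z -1.125 shift cm [-10.57   4.11   0.02]
72.0 turn z -1.264 shift cm [-11.29   5.33   0.02]
80.0 turn z -1.404 shift cm [-11.84   6.63   0.03]
88.0 turn z -1.543 shift cm [-12.19   8.     0.03]
```

move_arm(deltas=[0,0,-0.01,-0.7,-0.15,0,1,0,0,-0.1,-1.7,-0.25,0,1,0,0,-0.2,-2.7,-0.25,0,1,0,0,-0.3,-3.6,-0.15,0,1,0,0,-0.38,-4.4,0,0,1,0,0,-0.46,-5.2,0.2,0,1,0,0,-0.53,-5.9,0.45,0,1,0,0,-0.6,-6.6,0.75,0,1])

```text
time: 4.15
tool_pos: [0.4767, -0.0443, 0.173]
ee_rot: [3.141, 0.0, 2.091]
wrist_force: [-0.2, 0.7, 0.8]
width: 0.0006
finger_force: 0.0
```

```bash
cat > arc.py <<'E'
from h import *
import sys
o=robot.get_obs(); print(o['tool_pos'],o['ee_rot'],o['wrist_force'])
p,r=o['tool_pos'],o['ee_rot']; M=Ro.from_euler('xyz',r).as_matrix()
piv=np.array([.572,-.010]); psi=-.078
a0=np.degrees(r[2]-np.pi/2-psi); print('tool angle',a0)
for th in np.radians(np.arange(*map(float,sys.argv[1:4]))):
    a=psi+th; C=np.array([[np.cos(a),-np.sin(a)],[np.sin(a),np.cos(a)]])
    q=np.r_[piv+C@np.array([-.1,.016]),p[2]]
    d=-(a+np.pi/2-r[2]); d=(d+np.pi)%(2*np.pi)-np.pi
    print(np.degrees(th).round(),'turn z',d.round(3),'shift cm',(M.T@(q-p)*100).round(2))
s=snap('top'); 
for c,st in blobs(s,'red',(295,175,370,235),10): print(c,st,onz(s,*c,.2))
E
python3 arc.py 30 94 6
```

```text
[ 0.47668184 -0.0443128   0.17303063] [3.14107968e+00 3.23035262e-04 2.09134704e+00] [-0.24986453  0.65200967  0.76441259]
tool angle 34.2944296059764
30.0 turn z 0.075 shift cm [ 0.58  0.12 -0.  ]
36.0 turn z -0.03 shift cm [-0.46 -0.07  0.  ]
42.0 turn z -0.134 shift cm [-1.52 -0.15  0.  ]
48.0 turn z -0.239 shift cm [-2.58 -0.12  0.  ]
54.0 turn z -0.344 shift cm [-3.63  0.02  0.  ]
60.0 turn z -0.449 shift cm [-4.66  0.27  0.  ]
66.0 turn z -0.553 shift cm [-5.66  0.63  0.  ]
72.0 turn z -0.658 shift cm [-6.61  1.09  0.  ]
78.0 turn z -0.763 shift cm [-7.52  1.64  0.  ]
84.0 turn z -0.868 shift cm [-8.36  2.29  0.  ]
90.0 turn z -0.972 shift cm [-9.12  3.02  0.  ]
```

move_arm(deltas=[0,0,-0.07,-0.9,-0.1,0,1,0,0,-0.15,-1.7,-0.15,0,1,0,0,-0.24,-2.6,-0.12,0,1,0,0,-0.34,-3.6,0,0,1,0,0,-0.44,-4.6,0.25,0,1,0,0,-0.54,-5.5,0.6,0,1,0,0,-0.62,-6.3,0.9,0,1,0,0,-0.7,-7.0,1.3,0,1])

```text
time: 5.0
tool_pos: [0.5221, -0.0986, 0.1726]
ee_rot: [-3.141, -0.001, 2.79]
wrist_force: [-1.1, 0.9, -0.1]
width: 0.0006
finger_force: 0.7
```

```bash
python3 arc.py 70 96 4
```

```text
[ 0.52207021 -0.09858819  0.17262018] [-3.14113426e+00 -1.36167661e-03  2.79002606e+00] [-1.09100042  0.85672355 -0.10993417]
tool angle 74.3257890104097
70.0 turn z 0.075 shift cm [0.71 0.19 0.  ]
74.0 turn z 0.006 shift cm [0.02 0.05 0.  ]
78.0 turn z -0.064 shift cm [-0.68 -0.05 -0.  ]
82.0 turn z -0.134 shift cm [-1.39 -0.09 -0.  ]
86.0 turn z -0.204 shift cm [-2.09 -0.08 -0.  ]
90.0 turn z -0.274 shift cm [-2.8  -0.02 -0.  ]
94.0 turn z -0.343 shift cm [-3.5   0.08 -0.  ]
```

move_arm(deltas=[0,0,-0.06,-0.6,0,0,1,0,0,-0.12,-1.2,-0.05,0,1,0,0,-0.18,-1.8,-0.05,0,1,0,0,-0.22,-2.2,-0.05,0,1,0,0,-0.25,-2.5,-0.05,0,1,0,0,-0.25,-2.5,-0.05,0,1])

```text
time: 5.65
tool_pos: [0.5461, -0.1075, 0.1727]
ee_rot: [-3.141, 0.001, 3.036]
wrist_force: [-0.4, -0.3, 0.1]
width: 0.0003
finger_force: 0.0
```

```bash
python3 arc.py 86 96 4; python3 -c "
from h import *
snap('top','top2');s=snap('scene','scene2')"
```

```text
[ 0.54607394 -0.10750693  0.17273186] [-3.14148139e+00  5.40851945e-04  3.03611359e+00] [-0.36021812 -0.2965634   0.14401171]
tool angle 88.4255655926546
86.0 turn z 0.042 shift cm [ 0.47  0.05 -0.  ]
90.0 turn z -0.027 shift cm [-0.23 -0.07  0.  ]
94.0 turn z -0.097 shift cm [-0.93 -0.14  0.  ]
```

View pics/scene2.png

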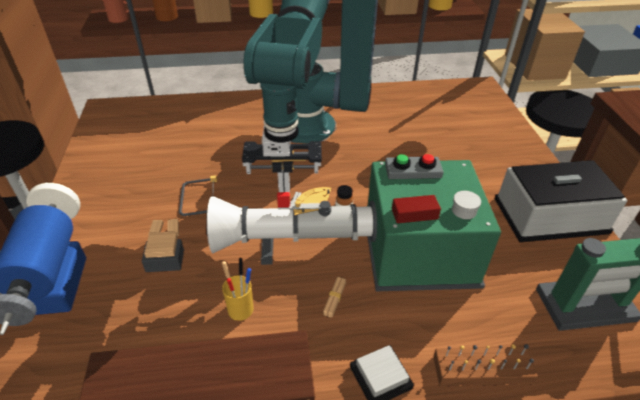

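The scene view shows the red tab at about (284,200), beside the fingers and lying along the duct. I'll nudge it to confirm it's against the stop.

move_arm(deltas=[0,0,-0.02,-0.2,0,0,1,0,0,-0.03,-0.4,0,0,1,0,0,-0.03,-0.4,0,0,1])

```text
time: 6.1
tool_pos: [0.55, -0.1079, 0.1725]
ee_rot: [-3.142, 0.0, 3.068]
wrist_force: [-0.4, -0.3, -0.6]
width: 0.0005
finger_force: 0.0
```

```bash
cat > tab.py <<'E'
from h import *
o=robot.get_obs(); print(o['tool_pos'],o['ee_rot'],o['wrist_force'])
s=snap('scene')
for c,st in blobs(s,'red',(265,180,310,220),10):
    P=onz(s,st[0]+st[2]/2-.5,st[1]+1,.2); print(c,st,P,'angle',np.degrees(np.arctan2(-(P[1]+.010),-(P[0]-.572))+.078))
E
python3 tab.py
```

```text
[ 0.55001365 -0.10786759  0.17245088] [-3.14152954e+00  8.86856494e-05  3.06794922e+00] [-0.40839056 -0.26164886 -0.55151737]
[282.9144385  198.87165775] [276 192  14  15 187] [ 0.56987441 -0.11163504  0.2       ] angle 93.2709650315377
```

move_arm(deltas=[0,0,0,-0.2,0,0,1,0,0,0,-0.4,0,0,1,0,0,0,-0.4,0,0,1])

```text
time: 6.45
tool_pos: [0.5507, -0.108, 0.1725]
ee_rot: [-3.142, -0.008, 3.067]
wrist_force: [-8.5, 0.1, 5.4]
width: 0.0005
finger_force: 4.6
```

```bash
python3 tab.py
```

```text
[ 0.55071025 -0.10796716  0.17245127] [-3.14158355 -0.00787479  3.06713754] [-8.51803916  0.11327974  5.42080189]
[282.94086022 198.85483871] [276 192  14  15 186] [ 0.56987441 -0.11163504  0.2       ] angle 93.2709650315377
```

Pushing at 8.5 N doesn't move the tab, so the lever is against its open stop. Now I'll retract and go to the start button.

move_arm(deltas=[0,0,0,1,0,0,1,0,0,0,2.5,0,0,1,0,0,0,3,0,-4,1,0,0,0,3.4,0,-8.5,1,0,0,0,3.6,1,-12,1,0,0,0,3.8,5,-13,1,0,0,0,3.8,9.5,-13,1,0,0,0,3.8,14,-13,1])

```text
time: 7.3
tool_pos: [0.5266, 0.0354, 0.3036]
ee_rot: [3.141, 0.004, 3.066]
wrist_force: [0.7, -0.5, -0.5]
width: 0.0004
finger_force: 0.0
```

move_arm(deltas=[0,0,0,0,4,0,1,0,0,0,0,7,0,1,0,0,0,0,8.5,0,1,0,0,0,0,8.5,0,1,0,0,0,0,8.5,0,1,0,0,0,0,8.5,0,1])

```text
time: 7.9
tool_pos: [0.5327, 0.1176, 0.3026]
ee_rot: [-3.141, 0.0, 3.066]
wrist_force: [0.1, -0.3, 0.5]
width: 0.0003
finger_force: 0.0
```

```bash
cat > st.py <<'E'
from h import *
o=robot.get_obs(); p,r=o['tool_pos'],o['ee_rot']; s=snap('wrist','w2'); print(p,r,o['wrist_force'])
M=Ro.from_euler('xyz',r).as_matrix()
for k in('green','red'):
    for c,st in blobs(s,k,(0,0,640,400),150):
        P=wonz(s,p,r,*c,.24); print(k,c.round(1),st,P.round(4),'tool cm',(M.T@(P-p)*100).round(2))
E
python3 st.py; python3 tab.py
```

```text
[0.53266004 0.11755555 0.30255961] [-3.14097332e+00  3.60054086e-04  3.06576726e+00] [ 0.11199208 -0.28319423  0.5153022 ]
green [401.4 185. ] [386 168  32  33 725] [0.5189 0.1871 0.24  ] tool cm [1.9  6.84 6.25]
red [469.7 184.9] [454 169  32  33 819] [0.5229 0.2503 0.24  ] tool cm [ 1.98 13.17  6.25]
red [128.3 236.5] [112 226  33  22 515] [ 0.549  -0.0652  0.24  ] tool cm [ -3.01 -18.1    6.27]
red [426.  323.9] [414 306  24  36 661] [0.6614 0.2163 0.24  ] tool cm [-12.08  10.82   6.25]
[0.53267273 0.11754203 0.3025503 ] [-3.14115080e+00  3.02585285e-04  3.06561468e+00] [ 0.57249869 -0.24072194  0.55587759]
[282.97311828 198.78494624] [277 192  13  15 186] [ 0.57000952 -0.11045671  0.2       ] angle 93.33394330216572
```

View pics/w2.png

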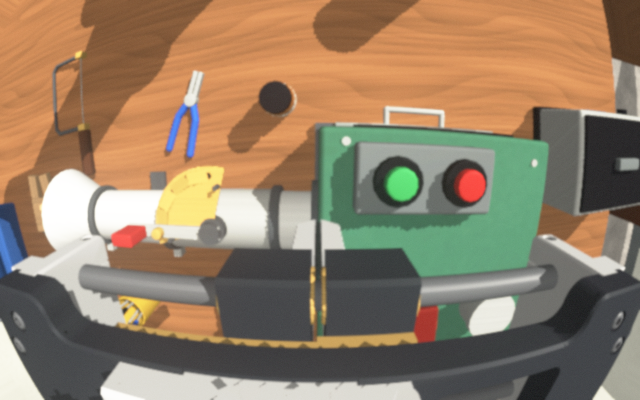

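The wrist view shows the lever lying along the duct against its stop, with start green at (401,185) and stop red at (470,185). The jar and pliers are undisturbed.

move_arm(deltas=[0,0,0,0.9,3.5,0,1,0,0,0,1.8,6.8,0,1,0,0,0,1.8,6.8,2.5,1,0,0,0,1.8,6.8,5,1,0,0,0,1.8,6.8,5.6,1,0,0,0,1.8,6.8,5.6,1])

```text
time: 8.6
tool_pos: [0.5191, 0.1874, 0.2456]
ee_rot: [-3.141, -0.002, 3.067]
wrist_force: [-0.2, 0.1, 0.0]
width: 0.0004
finger_force: 0.0
```

move_arm(deltas=[0,0,0,0,0,0.4,1,0,0,0,0,0,0.7,1,0,0,0,0,0,1,1,0,0,0,0,0,1.2,1,0,0,0,0,0,1.3,1,0,0,0,0,0,1.3,1])

```text
time: 9.2
tool_pos: [0.5206, 0.1877, 0.2381]
ee_rot: [3.141, 0.007, 3.067]
wrist_force: [-2.1, -2.3, 12.7]
width: 0.0002
finger_force: 6.2
```

move_arm(deltas=[0,0,0,0,0,0.1,1,0,0,0,0,0,0.2,1,0,0,0,0,0,0.2,1,0,0,0,0,0,0.2,1])

```text
time: 9.6
tool_pos: [0.5207, 0.1877, 0.238]
ee_rot: [3.14, 0.008, 3.067]
wrist_force: [-4.6, -3.1, 17.1]
width: 0.0003
finger_force: 8.7
```

```bash
python3 - <<'E'
from h import *
o=robot.get_obs(); print(o['tool_pos'],o['ee_rot'],o['wrist_force'])
s=snap('scene'); cv2.imwrite('pics/press.png',cv2.resize(s['image'][120:200,360:480,::-1],(720,480),interpolation=cv2.INTER_CUBIC))
E
```

```text
[0.52066301 0.18773309 0.23797127] [3.14019485 0.00849225 3.06720716] [-4.64700683 -3.12729755 17.14977881]
```

View pics/press.png

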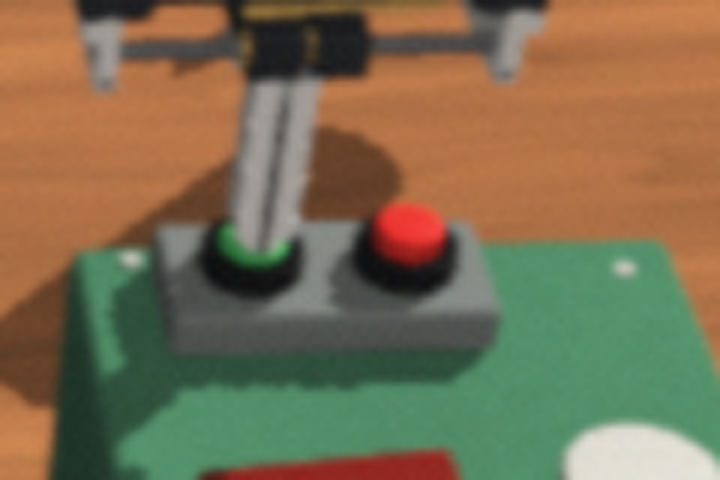

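The close-up shows the green button under the fingertips, down level with its black collar, while the red button stands proud and untouched. I'll release slowly and watch the force to confirm the travel.

move_arm(deltas=[0,0,0,0,0,-0.5,1,0,0,0,0,0,-0.8,1,0,0,0,0,0,-0.8,1,0,0,0,0,0,-0.8,1])

```text
time: 10.05
tool_pos: [0.5204, 0.1878, 0.2397]
ee_rot: [-3.141, 0.002, 3.067]
wrist_force: [2.8, -3.8, 4.6]
width: 0.0006
finger_force: 2.0
```

move_arm(deltas=[0,0,0,0,0,-0.2,1,0,0,0,0,0,-0.2,1,0,0,0,0,0,-0.2,1])

```text
time: 10.35
tool_pos: [0.5197, 0.1883, 0.2412]
ee_rot: [3.142, -0.0, 3.068]
wrist_force: [2.0, -0.3, 2.8]
width: 0.0008
finger_force: 1.6
```

move_arm(deltas=[0,0,0,0,0,-0.2,1,0,0,0,0,0,-0.2,1,0,0,0,0,0,-0.2,1])

```text
time: 10.65
tool_pos: [0.5193, 0.1884, 0.2431]
ee_rot: [3.141, -0.001, 3.068]
wrist_force: [1.7, 0.1, 2.4]
width: 0.0003
finger_force: 1.0
```

The spring force falls from about 5 N at z=0.238 to about 2 N at 0.243, which is a full 6 mm press. Now I'll back off clear.

move_arm(deltas=[0,0,0,0,0,-1.5,1,0,0,0,0,0,-4,1,0,0,0,0,0,-7,1,0,0,0,3,0,-8,1,0,0,0,6,-2,-8,1,0,0,0,9,-4,-8,1,0,0,0,9,-4,-8,1,0,0,0,9,-4,-8,1])

```text
time: 11.45
tool_pos: [0.4264, 0.155, 0.3243]
ee_rot: [3.141, 0.001, 3.068]
wrist_force: [1.3, -0.6, 0.5]
width: 0.0008
finger_force: 0.0
```

```bash
python3 tab.py; python3 - <<'E'
from h import *
s=snap('scene','fin'); snap('top','fin_top')
for k,b in(('green',(390,145,413,170)),('red',(416,145,440,170))): print(k,[(c.round(1),st) for c,st in blobs(s,k,b)])
E
```

```text
[0.42640588 0.15504816 0.32429454] [3.14078871e+00 9.68031979e-04 3.06789355e+00] [ 1.31662091 -0.57421653  0.53187965]
[282.97311828 198.78494624] [277 192  13  15 186] [ 0.57000952 -0.11045671  0.2       ] angle 93.33394330216572
green [(array([402. , 158.6]), array([397, 155,  11,   8,  66], dtype=int32))]
red [(array([427.7, 158.2]), array([422, 154,  12,  10, 100], dtype=int32))]
```

View pics/fin.png

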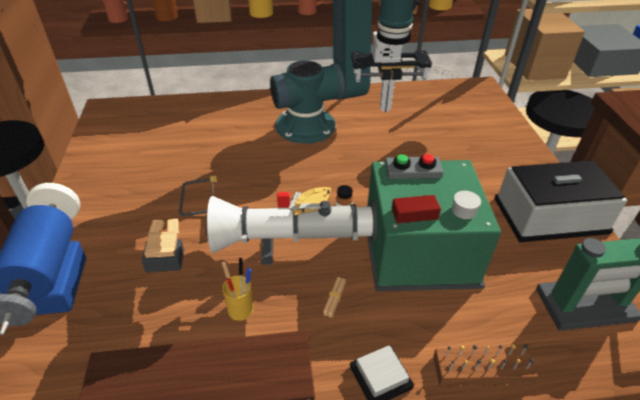

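The final view shows the tab at (283,199), so the lever is open along the duct. The green button has sprung back at (402,159), red is unchanged at (428,158), and the arm is clear of everything.

```bash
python3 -c "
from bench import robot
print(robot.close_job())"
```

```text
the job is handed in; nothing more can be done
None
```

The damper lever is against its fully-open stop, and after that the green start button was pressed fully in and released; the red stop button and the other objects were left alone, and the job was handed in at about 12 s.

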